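# Clear the scale and take the grease cap off the hub

## Robot

A 7-joint arm with a two-finger parallel gripper is mounted at the origin on the work surface. World frame = base frame: x ahead of the robot, y to its left, z up, the work surface at z = 0. Lengths are in m, angles in rad, forces in N, time in s.
With the tool pointing down it reaches from about 0.425 to 0.95 m from the base axis. Payload 4.7 kg.
Tool frame: the origin (TCP) lies between the finger pads; the fingertips stand nose_length ahead of it and the grasp point (between the pads) lies 8 mm behind it (nose_length is the distance from the TCP to the fingertips, in m); z points along the fingers, y is the line along which they close (so a half turn about z gives the same grasp; the last joint's range is limited). The gripper opens to 85 mm and grips with 20 to 120 N. Pads are 22 mm wide; open, the fingers measure 114 mm over their backs; the gripper's body (76 mm by 85 mm) begins 54 mm behind the grasp point. The pads swing forward as they close: fully open they stand 13 mm farther back than shut.
Start: joints at [-1.203, 0.469, -0.049, 1.532, 0.024, 1.141, -0.082], TCP at [0.261, 0.623, 0.242] pointing down, gripper open.
Joint ranges: [-2.59, 2.59], [-0.33, 1.99], [-1.39, 1.29], [0.1, 2.45], [-1.04, 4.18], [0.21, 1.99], [-2.66, 2.66]. Speed limits (rad/s): [2.57, 2.57, 3.14, 3.14, 3.14, 3.14, 3.14].

## Interface

Orientations are given as a rotation vector (axis times angle).
In Python, from workcell import * gives the robot as it stands.
- The arm moves only by the tool send_rows, never from a script. Its argument "motion" is a list of rows, each an object of numbers: "dx", "dy", "dz": the shift along the world's x, y, z in cm; "twist": the turn about the world's z in degrees; "jaw": the closure, from 0 (fully open) to 1 (shut). In form: [{"dx": .., "dy": .., "dz": .., "twist": .., "jaw": ..}, ...]. A call has 1 to 20 rows; each row shifts and turns the commanded pose from where the row before left it; what a row does not reach is not made up. A row lasts 1/8 s, in which the tool goes at most 62.5 mm and 10.7 degrees, less where a joint would pass 70% of its speed; a pose out of reach is approached as far as the arm can. A call is refused whole if a number of a shift passes 6.25 or a number of a turn 10.7, either way. A call with a gripper value outside its range is refused whole. The fingers move at their own pace and stop on an object; "squeeze" is the grip in N (left out, the last holds). Time passes only in rows, so rows that do not move let the fingers close. It gives the time, the measured TCP pose, the force, the opening and the grip force at its end, in the units of the state.
- read_state(): the state, without advancing time (a new reading comes with each control period).
- read_camera(name): name is "side" or "top" or "wrist"; returns a dict with "img" (400x640x3 uint8, red, green, blue), "fx", "fy", "cx", "cy" (pixels), "position" and "orientation" of the camera in the world. Camera axes: x right, y down, z forward; pixel columns grow to the right and rows downward; lengths in m; the calibration is good to about 2 mm. The wrist camera is an equidistant fisheye: a pixel r from the principal point sees the ray r / f radians off the axis. A picture is of the moment at which its call begins. There is no depth.
- sign_off(): hands the job in; it is judged then, once.
Trained networks look in the newest picture that a camera, given by its name, has taken for a name from the list of things; names that differ only in an ending like _2 or _b are one class to them, and where a whole thing is asked for, a point or a joint stands for the part that bears it (a point fixed in the world has none). Each returns a list of dicts, best first, with "conf" (0 to 1); they miss things now and then, are a little off and sometimes report something else, mostly with a low value. They report only what shows in the picture. A call takes as long as a camera call. They do not tell look-alikes from the thing itself.
- search_frame(target, camera): "extent" ([left, top, right, bottom] in pixels, round what is visible of it).
- silhouettes(target, camera): "region" (400x640 bool, what is visible of it) and "extent" ([left, top, right, bottom] in pixels, round what is visible of it).
The state is a dict: "time_s": time; "q": joint angles; "qvel": joint speeds; "tau": joint torques, N m; "tool_pos": TCP position; "tcp_rot": TCP orientation; "contact_force": force on the tool from outside, world axes, zero at the start; "ft_torque": the same for the moment, N m; "grip_width": opening from 0.0 (shut) to 1.0 (fully open); "finger_force": force on a finger pad.
Only numpy, scipy, OpenCV 4.12 (cv2) and the standard library are available. Lean on these libraries where they do the work, as an engineer would, in place of code of your own. Each camera call takes 0.05 s, during which the arm holds its last target. There are 200 camera calls.

## Task

Two hub drums off one trailer axle lie face up on the bench, and their screw-on grease caps are handed, one left-hand and one right-hand, with nobody knowing which is which. On the drum with the loose flakes of rust scale, first push all the flakes off its face with the scraper block, not with the gripper itself, so that no grit gets into the bearing, and set the scraper back down on the bench without dropping it. Then find out by trying which way that drum's cap loosens, unscrew it, lift it off and finish still holding it in the gripper, level and still, at least 8 cm higher than where it sat; leave the other cap and the other things on the bench alone.

Things in the scene. Friction and masses are not known exactly. Their poses are not given: they have to be found in the camera images.
- drum: the dirty hub drum: cast iron, fixed, the one of the two with rust flakes on it. Origin: centre of its underside on the hub axis, 3 mm above the bench (on a cardboard sheet); z up along the axis. 210 mm across (220 mm over a 10 mm high lip at the foot), flat face 60 mm above the origin. The other drum stands 250 mm away along its own +y or -y; which of the two is dirty changes from start to start
- drum_face (a point): centre of the dirty drum's face, 60 mm above its origin, axes as the drum's. Here a boss 68 mm across rises 12 mm; on it, under the cap, stands the threaded neck (50 mm across, 24 mm high). The five bolt holes are flush and of no effect. All flakes lie on the drum's own -x side (nearer the robot): centres 58 to 80 mm from the axis along -x, within 55 mm either side of it along y
- cap_center (a point): centre, half-way up, of the dirty drum's steel grease cap, 100.5 mm above the drum's origin when tight, as at the start. Cap 51 mm high, 0.4 kg: round skirt 62 mm across and 27 mm high, on it a hexagonal head 36 mm across flats and 24 mm high, from 1.5 to 25.5 mm above this point. Own z up; two head flats face +x and -x, the others every 60 degrees
- cap: the same cap; origin 25.5 mm below cap_center. Its coarse thread is hand-tight: the wrong way it stops dead within 2 degrees; the right way it turns easily, rises 4.5 mm in the first 52 degrees, and lifts off once turned 67 to 88 degrees from tight (a stop comes at 91). It loosens anticlockwise or clockwise seen from above; which is drawn anew each start and cannot be seen
- other_drum: the clean drum, same shape and axes, no flakes on it; leave alone
- other_cap_center (a point): centre of the clean drum's cap (same shape, the opposite thread hand); leave alone
- other_cap: the clean drum's cap; origin at the underside of its skirt; leave alone
- flake1_center (a point): centre of rust flake 1: flat brown flake 26 x 19 x 5 mm, 12 g, lying loose on the dirty drum's face
- flake2_center (a point): centre of rust flake 2: flat brown flake 26 x 19 x 5 mm, 12 g, lying loose on the dirty drum's face
- flake3_center (a point): centre of rust flake 3: flat brown flake 26 x 19 x 5 mm, 12 g, lying loose on the dirty drum's face
- flake1: rust flake 1; origin at the centre of its underside
- flake2: rust flake 2; origin at the centre of its underside
- flake3: rust flake 3; origin at the centre of its underside
- scraper_center (a point): centre, half-way up, of the scraper: hardwood block with a flush steel shoe underneath, 80 mm long along its own y, 26 mm thick along its own x, 55 mm high, 0.2 kg. It stands on its shoe on the bench left or right of the drums, this point 27.5 mm above the bench; take it from above across the 26 mm thickness
- scraper: the same scraper; origin at the centre of its underside
- filler_tin: bystander: tin 76 mm across, 98 mm high, on the other side of the drums from the scraper; origin under its centre
- thinner: bystander: clear bottle 72 mm across, 210 mm high, standing right of the drums; origin under its centre
- tape: bystander: roll of masking tape 100 mm across, 25 mm high, lying left of the drums; origin under its centre
- wrench: bystander: wrench 200 mm long, lying near the robot's base; origin at its middle
- screwdriver: bystander: screwdriver 200 mm long, lying near the robot's base; origin at its middle
- bolt1: bystander: wheel bolt 22 mm across, 45 mm high, standing on its head on the cardboard behind the gap between the drums; origin under its head
- bolt2: bystander: the same kind of bolt, standing on its head on the clean drum's face, on the far (+x) side of its boss; origin under its head
Mind the look-alikes: they are no part of the job. What is shaped like the cap but blue or orange is not meant. Leave any purple look-alike of the drum alone.

How it is judged:
On the way, in this order (a step that is already met when the one before it is completed fails the run):
1. the scraper block is in the gripper, lifted above the drum face's height (height (world z) of scraper_center above 0.06 m and contact force between the fingers and scraper above 0.5 N), for 0.2 s.
2. all three flakes are off the drum (height (world z) of each of flake1_center, flake2_center, flake3_center below 0.04 m), for 0.2 s.
3. the scraper stands or lies on the bench, let go (height (world z) of scraper_center below 0.036 m and contact force between the fingers and scraper below 0.05 N and linear speed of scraper below 0.02 m/s), for 0.2 s.
4. the cap is unscrewed and lifted off in the gripper (z of cap_center in the frame of drum above 0.1705 m and contact force between the fingers and cap above 1 N), for 0.2 s.
At the end, for the whole second after the job is handed in: The gripper holds the cap still (under 0.02 m/s), level within 0.25 rad, over 70 mm above where it sat, resting on nothing else; all flakes are off the drum (under 40 mm high); the scraper is let go on the bench (centre under 36 mm); other cap within 6 mm, bystanders within 30 mm of their starts (all of step 2 and all of step 3 and all of step 4 and angle between cap's own z axis and vertical below 0.25 rad and linear speed of cap below 0.02 m/s and contact force between cap and drum below 0.21 N and contact force between cap and other_cap below 0.21 N and contact force between cap and other_drum below 0.21 N and contact force between cap and thinner below 0.21 N and distance of other_cap_center from where it was at the start of the episode below 0.006 m and distance of each of filler_tin, thinner, tape, wrench, screwdriver, bolt1, bolt2 from where it was at the start of the episode below 0.03 m); the arm keeps its last pose, push and grip.
It fails at once if the gripper itself touches a flake (contact force between any of the fingers, the arm and flake1 above 0.5 N or contact force between any of the fingers, the arm and flake2 above 0.5 N or contact force between any of the fingers, the arm and flake3 above 0.5 N).
It fails at once if the cap is risen or lifted while a flake is still on the drum (z of cap_center in the frame of drum above 0.1065 m and height (world z) of any of flake1_center, flake2_center, flake3_center above 0.05 m).
It fails at once if the scraper is dropped (linear speed of scraper above 0.7 m/s and contact force between the fingers and scraper below 0.05 N).
It fails at once if the other cap is disturbed (distance of other_cap_center from where it was at the start of the episode above 0.006 m).
It fails at once if a bystander is shoved or knocked over (distance of any of filler_tin, thinner, tape, wrench, screwdriver, bolt1, bolt2 from where it was at the start of the episode above 0.03 m).
It also fails if it takes over 72 s, if anything falls off the work surface, if the arm or the gripper's body presses on something with over 40 N, if the wrist force passes 120 N, or if a joint passes its speed limit or range.

## Working session

There is one attempt and no reset: what is moved stays moved. The work goes in short steps, Python scripts to look and compute and a tool call to move; the robot and the scene stay as the last step left them, time stands still between calls to the robot, and variables do not carry over. Pictures are saved under pics/ and viewed, at most 10 in all, crops included, and the job is handed in when it is done.

Besides the shell and the picture viewer there is one more tool, called after "Request:" by a JSON object that holds its "method" and its "body", one argument or row to a line. send_rows: Moves the arm, as the interface text tells. Its arguments: {"type":"object","properties":{"motion":{"type":"array"},"squeeze":{"type":"number"}},"required":["motion"]}

```bash
mkdir -p pics
cat > h.py <<'E'
from workcell import *
import numpy as np, cv2
from scipy.spatial.transform import Rotation as R
def ray(c,u,v):
    x,y=(u-c["cx"])/c["fx"],(v-c["cy"])/c["fy"]
    if c.get("fish"):
        r=np.hypot(x,y); d=np.array([x/r*np.sin(r),y/r*np.sin(r),np.cos(r)]) if r>1e-9 else np.array([0,0,1.])
    else: d=np.array([x,y,1.])
    o=np.array(c["orientation"]); M=o if o.shape==(3,3) else R.from_rotvec(o).as_matrix()
    return np.array(c["position"]),M@d
def onz(c,u,v,z):
    p,d=ray(c,u,v); return p+d*(z-p[2])/d[2]
def cam(n):
    c=dict(read_camera(n)); c["fish"]=n=="wrist"; return c
def save(c,f,box=None,s=1):
    im=c["img"][...,::-1]
    if box: im=im[box[1]:box[3],box[0]:box[2]]
    cv2.imwrite(f,cv2.resize(im,None,fx=s,fy=s,interpolation=cv2.INTER_CUBIC))
E
python3 - <<'E'
from h import *
np.set_printoptions(precision=3,suppress=True)
s=read_state();print({k:s[k] for k in("time_s","tool_pos","tcp_rot","grip_width","contact_force")})
import workcell;print([n for n in dir(workcell) if not n.startswith('_')])
try: print(nose_length)
except Exception as e: print(e)
Z={"drum":.05,"cap":.1,"flake1":.068,"scraper":.055,"filler_tin":.098,"thinner":.1,"tape":.025}
for n in("top","side"):
    c=cam(n);save(c,f"pics/{n}0.png");print(n,c["position"],c["orientation"],c["fx"])
    for t in Z:
        for r in search_frame(t,n)[:5]:
            e=r["extent"];print(t,round(r["conf"],2),np.round(e),onz(c,(e[0]+e[2])/2,(e[1]+e[3])/2,Z[t]) if n=="top" else "")
E
```

```text
{'time_s': 0.0, 'tool_pos': array([0.261, 0.622, 0.241]), 'tcp_rot': array([-0.619, -3.08 ,  0.003]), 'grip_width': 0.9981375662235529, 'contact_force': array([-0.041, -0.42 , -0.408])}
['Unreachable', 'nose_length', 'read_camera', 'read_state', 'search_frame', 'sign_off', 'silhouettes']
0.011
top [0.401 0.008 1.001] [-2.166  2.109 -0.164] 377.4422949532519
drum 0.65 [206. 142. 293. 227.] [0.584 0.181 0.05 ]
drum 0.56 [321. 234. 408. 322.] [ 0.358 -0.116  0.05 ]
drum 0.27 [248. 202. 252. 215.] [0.523 0.176 0.05 ]
cap 0.95 [261.  90. 285. 117.] [0.785 0.123 0.1  ]
cap 0.65 [229. 168. 258. 194.] [0.583 0.187 0.1  ]
cap 0.62 [270. 257. 295. 282.] [0.375 0.084 0.1  ]
flake1 0.63 [246. 202. 258. 211.] [0.526 0.168 0.068]
flake1 0.49 [266. 195. 275. 212.] [0.535 0.122 0.068]
flake1 0.35 [331. 146. 359. 174.] [ 0.652 -0.062  0.068]
flake1 0.19 [231. 168. 259. 195.] [0.589 0.19  0.068]
filler_tin 0.71 [462. 199. 513. 231.] [ 0.516 -0.404  0.098]
filler_tin 0.16 [269. 199. 277. 207.] [0.532 0.113 0.098]
thinner 0.78 [459. 127. 517. 172.] [ 0.679 -0.411  0.1  ]
tape 0.71 [152. 134. 190. 170.] [0.673 0.4   0.025]
side [ 0.176 -1.046  1.21 ] [-2.328  0.435 -0.154] 512.1694357339522
drum 0.65 [282. 155. 346. 207.] 
drum 0.6 [236. 232. 314. 300.] 
cap 0.85 [373. 164. 393. 183.] 
cap 0.61 [302. 155. 324. 174.] 
cap 0.6 [254. 204. 273. 225.] 
scraper 0.7 [257. 132. 278. 155.] 
filler_tin 0.59 [357. 302. 388. 349.] 
filler_tin 0.21 [327. 193. 393. 254.] 
thinner 0.67 [303. 154. 324. 172.] 
thinner 0.59 [409. 261. 441. 327.] 
tape 0.3 [283. 154. 343. 206.]
```

View pics/top0.png

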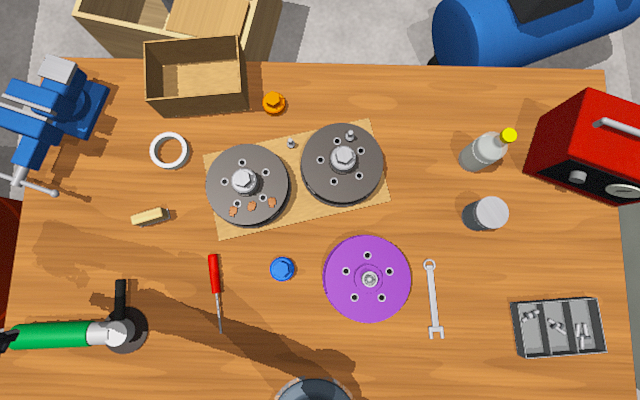

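View pics/side0.png

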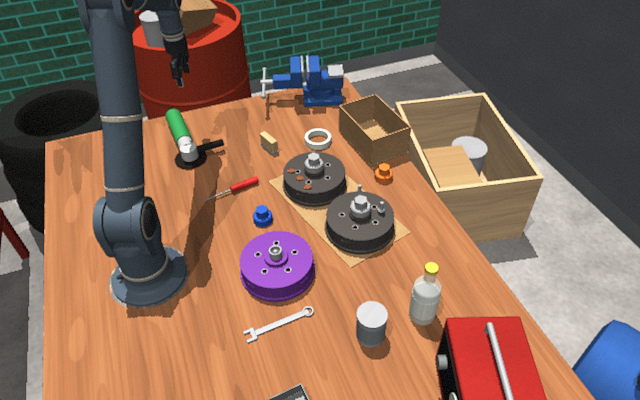

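The top view shows the dirty drum at (247,185) with three flakes at (233,211), (252,207) and (272,202), and its cap at (244,181). The scraper is at (150,215).
Look-alikes: the clean drum's cap (343,158), the orange cap (274,103), the blue cap (282,268) and the purple drum (367,279). I choose the steel cap at (244,181), because it is on the drum with the flakes.

Run:
```python
from h import *
np.set_printoptions(precision=4,suppress=True)
c=cam("top"); save(c,"pics/crop1.png",(125,110,400,245),2.9)
hsv=cv2.cvtColor(c["img"],cv2.COLOR_RGB2HSV)
for r in silhouettes("scraper","top")[:3]:
    m=r["region"].astype(np.uint8);print("scr",r["conf"],r["extent"],m.sum(),cv2.minAreaRect(np.argwhere(m)[:,::-1].astype(np.float32)))
for t,z in(("cap",.11),("flake1",.066)):
  for r in silhouettes(t,"top")[:6]:
    v,u=np.nonzero(r["region"]);print(t,round(r["conf"],2),r["extent"],u.mean(),v.mean(),onz(c,u.mean(),v.mean(),z))
print(hsv[205:227:3,128:172:4].tolist())
s=cam("side")
for r in search_frame("scraper","side")[:2]:
    e=r["extent"];print("side",r["conf"],e,onz(s,(e[0]+e[2])/2,(e[1]+e[3])/2,.0275))
w=cam("wrist");print(w["fx"],w["cx"],w["cy"],w["position"],w["orientation"])
```

```text
scr 0.91 [131.0, 207.7, 171.4, 227.6] 500 ((150.61766052246094, 216.97059631347656), (14.309601783752441, 39.04823303222656), 75.96376037597656)
cap 0.96 [263.0, 90.7, 288.6, 117.5] 273.83370288248335 104.01552106430155 [0.779  0.1202 0.11  ]
cap 0.94 [229.3, 168.7, 257.4, 196.4] 244.31623931623932 181.59658119658118 [0.5802 0.1827 0.11  ]
cap 0.86 [274.1, 258.4, 294.3, 281.3] 282.02625820568926 269.4310722100656 [0.3748 0.0836 0.11  ]
flake1 0.61 [271.7, 197.5, 275.5, 208.3] 272.05555555555554 201.94444444444446 [0.539  0.1189 0.066 ]
flake1 0.53 [246.2, 199.7, 256.4, 213.3] 251.39743589743588 206.32051282051282 [0.5266 0.1701 0.066 ]
flake1 0.46 [231.8, 208.3, 239.3, 217.0] 233.0142857142857 210.88571428571427 [0.5139 0.2154 0.066 ]
flake1 0.34 [209.3, 251.2, 225.1, 333.5] 215.36617100371748 283.1022304832714 [0.3366 0.2475 0.066 ]
[[[15, 167, 195], [16, 162, 197], [15, 167, 198], [15, 164, 199], [15, 163, 200], [15, 165, 203], [16, 165, 205], [15, 162, 202], [15, 167, 202], [15, 162, 191], [16, 163, 214]], [[15, 166, 203], [15, 167, 202], [16, 172, 202], [16, 165, 205], [16, 164, 
[... 596 characters left out ...]
 [15, 32, 112]], [[16, 162, 206], [26, 75, 239], [26, 75, 235], [26, 76, 237], [24, 84, 240], [19, 116, 194], [17, 117, 94], [17, 122, 100], [12, 44, 105], [6, 73, 116], [15, 185, 145]], [[15, 160, 198], [21, 95, 232], [20, 108, 222], [19, 134, 99], [18, 128, 102], [20, 78, 108], [18, 57, 99], [14, 162, 113], [14, 167, 139], [15, 164, 204], [15, 167, 194]], [[15, 163, 206], [15, 167, 205], [15, 166, 210], [13, 90, 170], [12, 127, 162], [14, 177, 174], [14, 173, 168], [15, 165, 207], [15, 159, 207], [15, 157, 209], [16, 161, 207]]]
side 0.61 [257.9, 131.7, 279.5, 157.5] [0.4923 0.4245 0.0275]
309.70691628693146 317.82819598505813 200.6045655749903 [0.1994 0.6487 0.3736] [2.4263 1.6133 0.2141]
```

View pics/crop1.png

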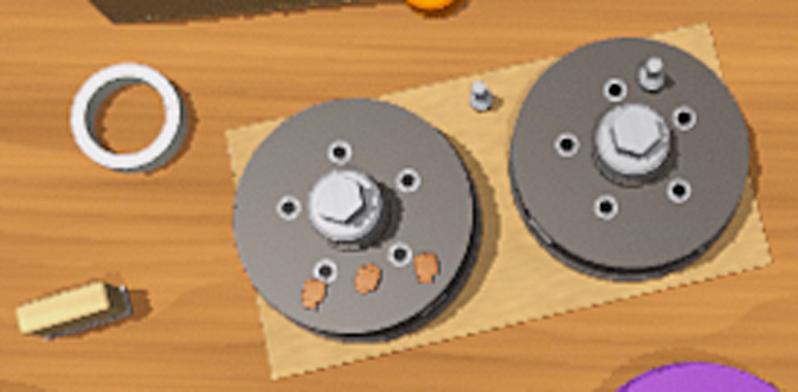

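The crop confirms the choice: the grey hex cap is at crop (345,202) on the drum carrying the flakes (313,293), (368,278) and (427,267). The scraper's top face is at crop (63,306), with its long axis tilted like the cardboard.

Run:
```python
from h import *
np.set_printoptions(precision=4,suppress=True)
c=cam("top")
d1=onz(c,246.4,184.1,.063);d2=onz(c,341.9,163.1,.063);print(d1,d2,np.linalg.norm(d1-d2),np.degrees(np.arctan2(*(d1-d2)[1::-1])))
def B(u,v,z):return onz(c,125+u/2.9,110+v/2.9,z)
print("head",B(339,201,.129)) 
for f in((313,293),(368,278),(427,267)):print(B(*f,.066))
im=cv2.cvtColor(c["img"],cv2.COLOR_RGB2HSV);m=(im[...,0]>=19)&(im[...,1]<118)&(im[...,2]>195);m[:200]=0;m[235:]=0;m[:,:125]=0;m[:,178:]=0
P=np.array([onz(c,u,v,.055)[:2] for v,u in np.argwhere(m)],np.float32)
print(len(P),cv2.minAreaRect(P))
print(np.degrees(R.from_rotvec(read_state()["tcp_rot"]).as_euler("xyz")),R.from_rotvec(read_state()["tcp_rot"]).as_matrix())
```

```text
[0.5834 0.1863 0.063 ] [ 0.6444 -0.0547  0.063 ] 0.24854893785768056 104.21403873039479
head [0.5818 0.185  0.129 ]
[0.5135 0.2156 0.066 ]
[0.5278 0.1689 0.066 ]
[0.5387 0.1184 0.066 ]
289 ((0.4997909367084503, 0.4292071759700775), (0.02399643324315548, 0.09381093829870224), 18.665889739990234)
[179.9951  -0.0037 157.2699] [[-0.9223  0.3864 -0.    ]
 [ 0.3864  0.9223  0.0001]
 [ 0.0001  0.0001 -1.    ]]
```

Request:
{"method": "send_rows", "body": {
  "motion": [
    {"dx":3.4,"dy":-2.75,"dz":0,"twist":-7,"jaw":0},
    {"dx":3.4,"dy":-2.75,"dz":0,"twist":-7,"jaw":0},
    {"dx":3.4,"dy":-2.75,"dz":0,"twist":-7,"jaw":0},
    {"dx":3.4,"dy":-2.75,"dz":0,"twist":-7,"jaw":0},
    {"dx":3.4,"dy":-2.75,"dz":0,"twist":-7,"jaw":0},
    {"dx":3.4,"dy":-2.75,"dz":0,"twist":-7,"jaw":0},
    {"dx":3.4,"dy":-2.75,"dz":0,"twist":-7,"jaw":0},
    {"dx":0,"dy":0,"dz":0,"twist":0,"jaw":0},
    {"dx":0,"dy":0,"dz":0,"twist":0,"jaw":0}
  ],
  "squeeze": 60
}}

```text
time_s: 2.33
tool_pos: [0.4982, 0.4307, 0.2422]
tcp_rot: [-1.839, -2.546, -0.0]
contact_force: [0.1, 0.8, -0.3]
grip_width: 1.003
finger_force: 0.0
```

```bash
cat >> h.py <<'E'
np.set_printoptions(precision=4,suppress=True)
def st():
    s=read_state();M=R.from_rotvec(s["tcp_rot"]).as_matrix()
    print("t",round(s["time_s"],2),"tcp",s["tool_pos"],"y-yaw",round(np.degrees(np.arctan2(M[1,1],M[0,1])),2),"tilt",M[:,2],"w",round(s["grip_width"],3),"F",s["contact_force"],"T",s["ft_torque"],"ff",s["finger_force"],"q",s["q"])
E
python3 - <<'E'
from h import *
st()
c=cam("wrist");save(c,"pics/w1.png")
for r in silhouettes("scraper","wrist")[:3]:
    m=r["region"];P=np.array([onz(c,u,v,.055)[:2] for v,u in np.argwhere(m)],np.float32)
    print(r["conf"],r["extent"],m.sum(),cv2.minAreaRect(P))
E
```

```text
t 2.33 tcp [0.4982 0.4307 0.2422] y-yaw 18.33 tilt [-0.0007  0.0006 -1.    ] w 1.003 F [ 0.0849  0.7777 -0.3325] T [ 0.0707  0.0479 -0.0497] ff 0.0 q [-0.9215  0.4428  0.2047  1.5867 -0.0978  1.1222 -0.3736]
0.65 [308.5, 134.1, 334.1, 211.2] 1868 ((0.49542877078056335, 0.4399339556694031), (0.027326559647917747, 0.0814114585518837), 19.838878631591797)
```

View pics/w1.png

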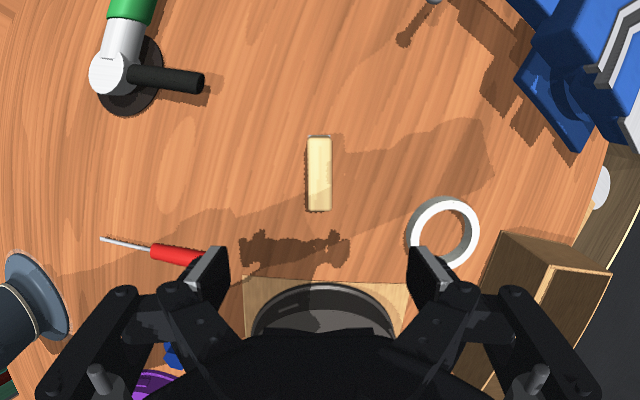

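The wrist view shows the scraper at (319,173), aligned with the jaw axis to within about 1°, with nothing near it. I'll go straight down onto it.

Request:
{"method": "send_rows", "body": {
  "motion": [
    {"dx":-0.3,"dy":0.9,"dz":-4,"twist":1,"jaw":0},
    {"dz":-5,"jaw":0},
    {"dz":-5,"jaw":0},
    {"dz":-4,"jaw":0},
    {"dz":-2.6,"jaw":0},
    {"dz":0,"jaw":0},
    {"dz":0,"jaw":0},
    {"jaw":1},
    {"jaw":1},
    {"jaw":1},
    {"jaw":1},
    {"jaw":1},
    {"jaw":1},
    {"jaw":1},
    {"jaw":1}
  ],
  "squeeze": 60
}}

```text
validation failed for argument at $.mo...
```

Run:
```python
from h import *
st()
```

```text
t 2.42 tcp [0.4974 0.4316 0.2422] y-yaw 18.44 tilt [-0.0009  0.0008 -1.    ] w 1.002 F [ 0.0437  0.2333 -0.3527] T [-0.0219  0.0103  0.0024] ff 0.0 q [-0.9226  0.4427  0.2038  1.5868 -0.0976  1.1221 -0.3737]
```

Request:
{"method": "send_rows", "body": {
  "motion": [
    {"dx":-0.3,"dy":0.9,"dz":-4,"twist":1,"jaw":0},
    {"dx":0,"dy":0,"dz":-5,"twist":0,"jaw":0},
    {"dx":0,"dy":0,"dz":-5,"twist":0,"jaw":0},
    {"dx":0,"dy":0,"dz":-4,"twist":0,"jaw":0},
    {"dx":0,"dy":0,"dz":-2.6,"twist":0,"jaw":0},
    {"dx":0,"dy":0,"dz":0,"twist":0,"jaw":0},
    {"dx":0,"dy":0,"dz":0,"twist":0,"jaw":0},
    {"dx":0,"dy":0,"dz":0,"twist":0,"jaw":1},
    {"dx":0,"dy":0,"dz":0,"twist":0,"jaw":1},
    {"dx":0,"dy":0,"dz":0,"twist":0,"jaw":1},
    {"dx":0,"dy":0,"dz":0,"twist":0,"jaw":1},
    {"dx":0,"dy":0,"dz":0,"twist":0,"jaw":1},
    {"dx":0,"dy":0,"dz":0,"twist":0,"jaw":1},
    {"dx":0,"dy":0,"dz":0,"twist":0,"jaw":1}
  ],
  "squeeze": 60
}}

```text
time_s: 4.18
tool_pos: [0.4962, 0.4393, 0.037]
tcp_rot: [1.818, 2.562, 0.002]
contact_force: [0.5, -1.1, 6.2]
grip_width: 0.292
finger_force: 59.5
```

Run:
```python
from h import *
st()
```

```text
t 4.17 tcp [0.4962 0.4393 0.037 ] y-yaw 19.26 tilt [ 0.0008  0.0007 -1.    ] w 0.292 F [ 0.5057 -1.1286  6.1623] T [-0.1441  0.129   0.0928] ff 59.46859359741211 q [-0.8983  0.6707  0.1581  1.7316 -0.144   0.7496 -0.3323]
```

Request:
{"method": "send_rows", "body": {
  "motion": [
    {"dx":0,"dy":0,"dz":2,"twist":0,"jaw":1},
    {"dx":0,"dy":0,"dz":5,"twist":0,"jaw":1},
    {"dx":0,"dy":0,"dz":5,"twist":0,"jaw":1},
    {"dx":0,"dy":0,"dz":4.3,"twist":0,"jaw":1},
    {"dx":0.3,"dy":-3.57,"dz":0,"twist":8.5,"jaw":1},
    {"dx":0.3,"dy":-3.57,"dz":0,"twist":8.5,"jaw":1},
    {"dx":0.3,"dy":-3.57,"dz":0,"twist":8.5,"jaw":1},
    {"dx":0.3,"dy":-3.57,"dz":0,"twist":8.5,"jaw":1},
    {"dx":0.3,"dy":-3.57,"dz":0,"twist":8.5,"jaw":1},
    {"dx":0.3,"dy":-3.57,"dz":0,"twist":8.5,"jaw":1},
    {"dx":0.3,"dy":-3.57,"dz":0,"twist":8.5,"jaw":1},
    {"dx":0.3,"dy":-3.57,"dz":0,"twist":8.5,"jaw":1},
    {"dx":0.3,"dy":-3.57,"dz":0,"twist":8.5,"jaw":1},
    {"dx":0.3,"dy":-3.57,"dz":0,"twist":8.5,"jaw":1},
    {"dx":0,"dy":0,"dz":0,"twist":0,"jaw":1},
    {"dx":0,"dy":0,"dz":0,"twist":0,"jaw":1}
  ]
}}

```text
time_s: 6.18
tool_pos: [0.5255, 0.0826, 0.1996]
tcp_rot: [-0.389, 3.117, 0.001]
contact_force: [0.5, 0.2, -1.4]
grip_width: 0.296
finger_force: 59.6
```

Run:
```python
from h import *
st()
c=cam("wrist");save(c,"pics/w2.png")
for t,z in(("cap",.116),("flake1",.066),("scraper",.18)):
  for r in silhouettes(t,"wrist")[:5]:
    v,u=np.nonzero(r["region"]);print(t,round(r["conf"],2),r["extent"],onz(c,u.mean(),v.mean(),z))
```

```text
t 6.17 tcp [0.5255 0.0826 0.1996] y-yaw 104.23 tilt [-0.      0.0007 -1.    ] w 0.296 F [ 0.4989  0.1837 -1.3607] T [ 0.0394  0.0241 -0.0431] ff 59.64060366153717 q [-0.235   0.2807  0.0002  1.9216 -0.0009  0.9392  1.5848]
cap 0.8 [384.5, 253.8, 444.2, 322.1] [0.5534 0.1671 0.116 ]
cap 0.59 [334.5, 12.9, 397.3, 78.6] [0.4017 0.0849 0.116 ]
flake1 0.84 [440.6, 205.4, 466.2, 233.1] [0.514  0.2161 0.066 ]
flake1 0.82 [349.2, 204.9, 365.3, 233.5] [0.5368 0.123  0.066 ]
flake1 0.79 [397.6, 206.8, 419.1, 228.6] [0.5277 0.1709 0.066 ]
scraper 0.73 [285.2, 171.8, 354.8, 333.2] [0.5271 0.0837 0.18  ]
scraper 0.43 [495.1, 306.1, 530.5, 328.7] [0.5461 0.2321 0.18  ]
```

View pics/w2.png

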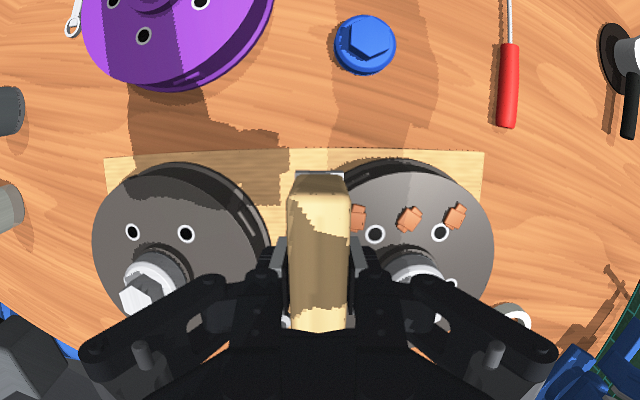

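The wrist view shows the scraper held squarely at (318,255). The flakes lie to its right at (357,218), (408,218) and (455,216), clear of it. I'll lower the scraper half over the rim and sweep along the drum's +y.

Request:
{"method": "send_rows", "body": {
  "motion": [
    {"dx":0,"dy":0,"dz":-4,"twist":0,"jaw":1},
    {"dx":0,"dy":0,"dz":-3,"twist":0,"jaw":1},
    {"dx":0,"dy":0,"dz":-1.5,"twist":0,"jaw":1},
    {"dx":0,"dy":0,"dz":-0.9,"twist":0,"jaw":1},
    {"dx":0,"dy":0,"dz":-0.4,"twist":0,"jaw":1},
    {"dx":0,"dy":0,"dz":0,"twist":0,"jaw":1},
    {"dx":0,"dy":0,"dz":0,"twist":0,"jaw":1}
  ]
}}

```text
time_s: 7.25
tool_pos: [0.5264, 0.0822, 0.1021]
tcp_rot: [-0.39, 3.116, 0.0]
contact_force: [-0.5, -0.1, -1.5]
grip_width: 0.292
finger_force: 59.5
```

Run:
```python
from h import *
st()
```

```text
t 7.25 tcp [0.5264 0.0822 0.1021] y-yaw 104.26 tilt [ 0.0014  0.0004 -1.    ] w 0.292 F [-0.5371 -0.1019 -1.4919] T [-0.025   0.0247  0.0219] ff 59.50346052646637 q [-0.2322  0.4095 -0.0023  2.0057  0.0013  0.7249  1.5844]
```

Request:
{"method": "send_rows", "body": {
  "motion": [
    {"dx":0,"dy":0,"dz":-0.1,"twist":0,"jaw":1},
    {"dx":-0.245,"dy":0.97,"dz":0,"twist":0,"jaw":1},
    {"dx":-0.245,"dy":0.97,"dz":0,"twist":0,"jaw":1},
    {"dx":-0.245,"dy":0.97,"dz":0,"twist":0,"jaw":1},
    {"dx":-0.245,"dy":0.97,"dz":0,"twist":0,"jaw":1},
    {"dx":-0.245,"dy":0.97,"dz":0,"twist":0,"jaw":1},
    {"dx":-0.245,"dy":0.97,"dz":0,"twist":0,"jaw":1},
    {"dx":-0.245,"dy":0.97,"dz":0,"twist":0,"jaw":1},
    {"dx":-0.245,"dy":0.97,"dz":0,"twist":0,"jaw":1},
    {"dx":-0.245,"dy":0.97,"dz":0,"twist":0,"jaw":1},
    {"dx":-0.245,"dy":0.97,"dz":0,"twist":0,"jaw":1},
    {"dx":-0.245,"dy":0.97,"dz":0,"twist":0,"jaw":1},
    {"dx":-0.245,"dy":0.97,"dz":0,"twist":0,"jaw":1},
    {"dx":-0.245,"dy":0.97,"dz":0,"twist":0,"jaw":1},
    {"dx":-0.245,"dy":0.97,"dz":0,"twist":0,"jaw":1},
    {"dx":-0.245,"dy":0.97,"dz":0,"twist":0,"jaw":1},
    {"dx":-0.245,"dy":0.97,"dz":0,"twist":0,"jaw":1},
    {"dx":-0.245,"dy":0.97,"dz":0,"twist":0,"jaw":1},
    {"dx":-0.245,"dy":0.97,"dz":0,"twist":0,"jaw":1},
    {"dx":-0.245,"dy":0.97,"dz":0,"twist":0,"jaw":1}
  ]
}}

```text
time_s: 9.75
tool_pos: [0.4791, 0.267, 0.1003]
tcp_rot: [0.39, -3.117, -0.0]
contact_force: [0.5, 1.0, -2.1]
grip_width: 0.297
finger_force: 59.5
```

Request:
{"method": "send_rows", "body": {
  "motion": [
    {"dx":-0.2,"dy":0.7,"dz":0,"twist":0,"jaw":1},
    {"dx":0,"dy":0,"dz":0,"twist":0,"jaw":1},
    {"dx":0,"dy":0,"dz":4,"twist":0,"jaw":1},
    {"dx":0,"dy":0,"dz":4,"twist":0,"jaw":1},
    {"dx":0,"dy":0,"dz":0,"twist":0,"jaw":1}
  ]
}}

```text
time_s: 10.38
tool_pos: [0.4794, 0.2741, 0.1836]
tcp_rot: [-0.388, 3.111, 0.005]
contact_force: [-0.3, 0.3, -2.0]
grip_width: 0.295
finger_force: 59.7
```

Run:
```python
from h import *
st()
c=cam("side");save(c,"pics/s2.png",(220,110,400,260),4)
for n in("side","wrist","top"):
  c=cam(n)
  for r in search_frame("flake1",n)[:5]:
    e=r["extent"];print(n,round(r["conf"],2),e,onz(c,(e[0]+e[2])/2,(e[1]+e[3])/2,.006))
```

```text
t 10.38 tcp [0.4794 0.2741 0.1836] y-yaw 104.21 tilt [ 0.0061  0.0038 -1.    ] w 0.295 F [-0.2744  0.2753 -2.0215] T [ 0.0189 -0.0246  0.0209] ff 59.709171652793884 q [-0.5676  0.3279 -0.0352  1.8961  0.0148  0.9106  1.2089]
side 0.35 [284.9, 151.3, 344.4, 207.6] [0.5921 0.205  0.006 ]
top 0.36 [207.2, 217.5, 217.9, 227.6] [0.4886 0.2809 0.006 ]
```

View pics/s2.png

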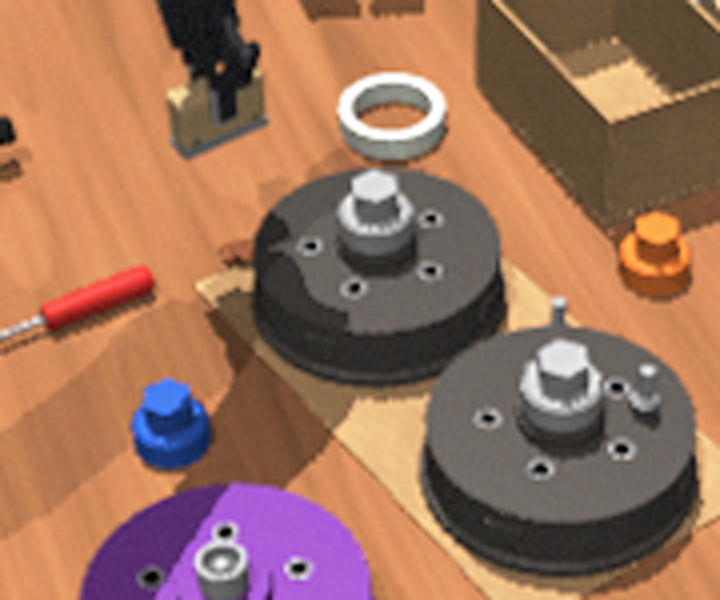

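The side crop shows the face at crop (378,265) clear of flakes. One flake shows on the bench at (237,250), and the scraper is held at (217,110). I'll set the scraper down to the left, near where it first stood.

Request:
{"method": "send_rows", "body": {
  "motion": [
    {"dx":0,"dy":4.15,"dz":0,"twist":0,"jaw":1},
    {"dx":0,"dy":4.15,"dz":0,"twist":0,"jaw":1},
    {"dx":0,"dy":4.15,"dz":0,"twist":0,"jaw":1},
    {"dx":0,"dy":4.15,"dz":-3,"twist":0,"jaw":1},
    {"dx":0,"dy":0,"dz":-4,"twist":0,"jaw":1},
    {"dx":0,"dy":0,"dz":-4,"twist":0,"jaw":1},
    {"dx":0,"dy":0,"dz":-2,"twist":0,"jaw":1},
    {"dx":0,"dy":0,"dz":-0.8,"twist":0,"jaw":1},
    {"dx":0,"dy":0,"dz":0,"twist":0,"jaw":1},
    {"dx":0,"dy":0,"dz":0,"twist":0,"jaw":1}
  ]
}}

```text
time_s: 11.98
tool_pos: [0.4781, 0.4402, 0.0439]
tcp_rot: [-0.389, 3.115, 0.003]
contact_force: [-0.2, 0.2, -1.9]
grip_width: 0.294
finger_force: 59.7
```

Run:
```python
from h import *
st()
```

```text
t 11.97 tcp [0.4781 0.4402 0.0439] y-yaw 104.25 tilt [ 0.002   0.0022 -1.    ] w 0.294 F [-0.1851  0.1608 -1.8766] T [0.0183 0.0405 0.0459] ff 59.70919489860535 q [-0.7676  0.6417 -0.0584  1.7533  0.0514  0.7451  0.9675]
```

Request:
{"method": "send_rows", "body": {
  "motion": [
    {"dx":0,"dy":0,"dz":-0.4,"twist":0,"jaw":1},
    {"dx":0,"dy":0,"dz":-0.25,"twist":0,"jaw":1},
    {"dx":0,"dy":0,"dz":-0.05,"twist":0,"jaw":1},
    {"dx":0,"dy":0,"dz":0,"twist":0,"jaw":1},
    {"dx":0,"dy":0,"dz":0,"twist":0,"jaw":1}
  ]
}}

```text
time_s: 12.6
tool_pos: [0.4776, 0.4397, 0.037]
tcp_rot: [-0.39, 3.117, 0.001]
contact_force: [-2.1, -0.6, 6.1]
grip_width: 0.292
finger_force: 60.9
```

Request:
{"method": "send_rows", "body": {
  "motion": [
    {"dx":0,"dy":0,"dz":0,"twist":0,"jaw":0.5},
    {"dx":0,"dy":0,"dz":0,"twist":0,"jaw":0},
    {"dx":0,"dy":0,"dz":0,"twist":0,"jaw":0},
    {"dx":0,"dy":0,"dz":0,"twist":0,"jaw":0},
    {"dx":0,"dy":0,"dz":0,"twist":0,"jaw":0},
    {"dx":0,"dy":0,"dz":3,"twist":0,"jaw":0},
    {"dx":0,"dy":0,"dz":5,"twist":0,"jaw":0},
    {"dx":0,"dy":0,"dz":5,"twist":0,"jaw":0},
    {"dx":0,"dy":0,"dz":5,"twist":0,"jaw":0},
    {"dx":0,"dy":0,"dz":3,"twist":0,"jaw":0},
    {"dx":0,"dy":0,"dz":0,"twist":0,"jaw":0}
  ]
}}

```text
time_s: 13.98
tool_pos: [0.4783, 0.4404, 0.2485]
tcp_rot: [-0.389, 3.113, 0.006]
contact_force: [0.0, -0.4, -1.1]
grip_width: 1.002
finger_force: 0.0
```

Run:
```python
from h import *
st()
c=cam("wrist");save(c,"pics/w3.png")
for t,z in(("cap",.116),("flake1",.006),("scraper",.055)):
  for r in silhouettes(t,"wrist")[:5]:
    v,u=np.nonzero(r["region"]);print(t,round(r["conf"],2),r["extent"],onz(c,u.mean(),v.mean(),z))
```

```text
t 13.97 tcp [0.4783 0.4404 0.2485] y-yaw 104.26 tilt [ 0.0042  0.0044 -1.    ] w 1.002 F [ 0.0468 -0.393  -1.1035] T [ 0.0347  0.0151 -0.0278] ff 0.0 q [-0.7635  0.421  -0.0633  1.5927  0.0288  1.1227  0.9861]
cap 0.84 [64.0, 194.0, 120.2, 250.8] [0.5719 0.2055 0.116 ]
cap 0.7 [73.1, 26.9, 119.2, 75.6] [0.3839 0.1848 0.116 ]
flake1 0.58 [181.5, 147.3, 201.2, 163.4] [0.4922 0.2775 0.006 ]
flake1 0.46 [199.8, 142.4, 213.3, 157.7] [0.4809 0.298  0.006 ]
flake1 0.39 [191.9, 141.1, 204.2, 153.5] [0.4815 0.2865 0.006 ]
scraper 0.91 [306.8, 141.6, 332.5, 214.8] [0.475  0.4398 0.055 ]
```

View pics/w3.png

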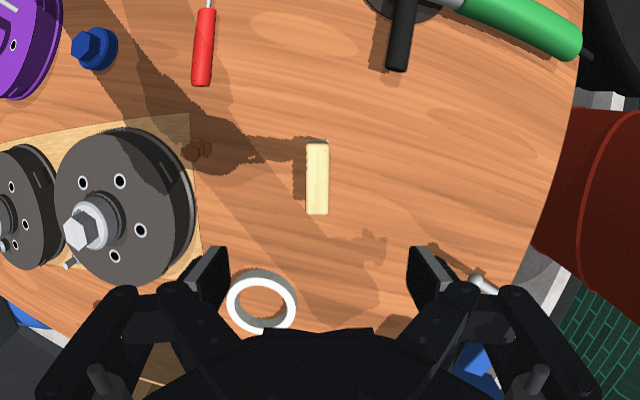

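The wrist view shows the scraper standing freely at (319,178), and all three flakes on the bench around (198,152). Next is the cap, with the jaws along the drum's x flats.

Request:
{"method": "send_rows", "body": {
  "motion": [
    {"dx":1.04,"dy":-2.55,"dz":0,"twist":-9,"jaw":0},
    {"dx":1.04,"dy":-2.55,"dz":0,"twist":-9,"jaw":0},
    {"dx":1.04,"dy":-2.55,"dz":0,"twist":-9,"jaw":0},
    {"dx":1.04,"dy":-2.55,"dz":0,"twist":-9,"jaw":0},
    {"dx":1.04,"dy":-2.55,"dz":0,"twist":-9,"jaw":0},
    {"dx":1.04,"dy":-2.55,"dz":0,"twist":-9,"jaw":0},
    {"dx":1.04,"dy":-2.55,"dz":0,"twist":-9,"jaw":0},
    {"dx":1.04,"dy":-2.55,"dz":0,"twist":-9,"jaw":0},
    {"dx":1.04,"dy":-2.55,"dz":0,"twist":-9,"jaw":0},
    {"dx":1.04,"dy":-2.55,"dz":0,"twist":-9,"jaw":0},
    {"dx":0,"dy":0,"dz":0,"twist":0,"jaw":0},
    {"dx":0,"dy":0,"dz":0,"twist":0,"jaw":0}
  ]
}}

```text
time_s: 15.68
tool_pos: [0.5805, 0.1855, 0.2443]
tcp_rot: [-1.924, -2.481, 0.002]
contact_force: [-0.5, 0.1, 0.6]
grip_width: 1.003
finger_force: 0.0
```

Run:
```python
from h import *
st()
c=cam("wrist");save(c,"pics/w4.png",(200,80,440,260),3.3)
for r in silhouettes("cap","wrist")[:3]:
    v,u=np.nonzero(r["region"]);print(round(r["conf"],2),r["extent"],onz(c,u.mean(),v.mean(),.1))
```

```text
t 15.68 tcp [0.5805 0.1855 0.2443] y-yaw 14.41 tilt [-0.0019  0.     -1.    ] w 1.003 F [-0.5432  0.1093  0.5587] T [0.0393 0.0394 0.0223] ff 0.0 q [-0.6287  0.3676  0.3315  1.7098 -0.1332  1.0882 -0.004 ]
0.89 [290.3, 153.2, 358.8, 224.7] [0.5844 0.1897 0.1   ]
0.86 [451.7, 230.6, 498.6, 278.0] [0.7604 0.1602 0.1   ]
0.66 [128.0, 179.3, 178.0, 232.4] [0.4182 0.1313 0.1   ]
```

View pics/w4.png

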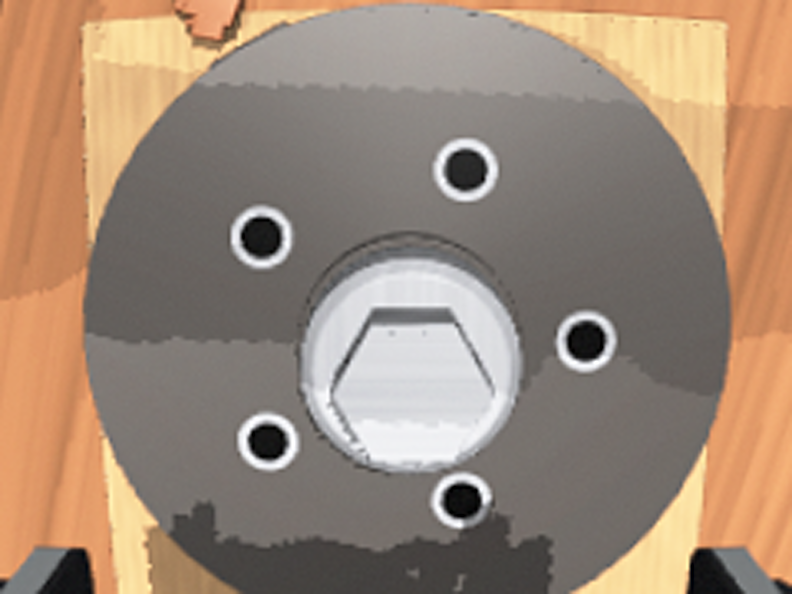

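The crop shows the hex head centred at crop (414,392), with its flats facing up and down the image. The jaws need a further 30° of twist to meet flats.

Run:
```python
from h import *
c=cam("wrist")
h=lambda u,v,z:onz(c,200+u/3.3,80+v/3.3,z)
print(h(414,392,.129),h(411.5,365,.105),h(333,393,.129),h(495,395,.129))
```

```text
[0.5858 0.1888 0.129 ] [0.5853 0.19   0.105 ] [0.5662 0.1835 0.129 ] [0.6057 0.1932 0.129 ]
```

Request:
{"method": "send_rows", "body": {
  "motion": [
    {"dx":0.45,"dy":0.25,"dz":0,"twist":10,"jaw":0},
    {"dx":0,"dy":0,"dz":-2,"twist":10,"jaw":0},
    {"dx":0,"dy":0,"dz":-4,"twist":10,"jaw":0},
    {"dx":0,"dy":0,"dz":-4,"twist":0,"jaw":0},
    {"dx":0,"dy":0,"dz":-2.1,"twist":0,"jaw":0},
    {"dx":0,"dy":0,"dz":0,"twist":0,"jaw":0},
    {"dx":0,"dy":0,"dz":0,"twist":0,"jaw":0},
    {"dx":0,"dy":0,"dz":0,"twist":0,"jaw":0}
  ]
}}

```text
time_s: 16.82
tool_pos: [0.5866, 0.1874, 0.1258]
tcp_rot: [1.22, 2.893, 0.003]
contact_force: [0.4, -0.3, -0.1]
grip_width: 1.0
finger_force: 0.0
```

Run:
```python
from h import *
st()
```

```text
t 16.82 tcp [0.5866 0.1874 0.1258] y-yaw 44.29 tilt [ 0.0025  0.0012 -1.    ] w 1.0 F [ 0.3665 -0.2975 -0.0963] T [ 0.0118 -0.0072 -0.0063] ff 0.0 q [-0.5259  0.4943  0.2007  1.8043 -0.1262  0.8526  0.5073]
```

Request:
{"method": "send_rows", "body": {
  "motion": [
    {"dx":0,"dy":0,"dz":-0.5,"twist":0,"jaw":0},
    {"dx":0,"dy":0,"dz":0,"twist":0,"jaw":0.4},
    {"dx":0,"dy":0,"dz":0,"twist":0,"jaw":1},
    {"dx":0,"dy":0,"dz":0,"twist":0,"jaw":1},
    {"dx":0,"dy":0,"dz":0,"twist":0,"jaw":1},
    {"dx":0,"dy":0,"dz":0,"twist":0,"jaw":1},
    {"dx":0,"dy":0,"dz":0,"twist":0,"jaw":1},
    {"dx":0,"dy":0,"dz":0,"twist":0,"jaw":1}
  ],
  "squeeze": 70
}}

```text
time_s: 17.82
tool_pos: [0.5861, 0.1869, 0.12]
tcp_rot: [1.221, 2.894, 0.001]
contact_force: [-1.2, 0.1, 5.5]
grip_width: 0.449
finger_force: 69.9
```

Run:
```python
from h import *
st()
```

```text
t 17.82 tcp [0.5861 0.1869 0.12  ] y-yaw 44.26 tilt [ 0.0007  0.0004 -1.    ] w 0.449 F [-1.1818  0.0653  5.5429] T [-0.1189  0.2825 -0.0113] ff 69.88103047013283 q [-0.5244  0.5014  0.1993  1.8087 -0.128   0.8432  0.5087]
```

Request:
{"method": "send_rows", "body": {
  "motion": [
    {"dx":0,"dy":0,"dz":0,"twist":2,"jaw":1},
    {"dx":0,"dy":0,"dz":0,"twist":2,"jaw":1},
    {"dx":0,"dy":0,"dz":0,"twist":2,"jaw":1},
    {"dx":0,"dy":0,"dz":0,"twist":0,"jaw":1}
  ]
}}

```text
time_s: 18.32
tool_pos: [0.5862, 0.187, 0.12]
tcp_rot: [1.068, 2.954, 0.002]
contact_force: [-0.4, 0.1, 5.5]
grip_width: 0.451
finger_force: 70.0
```

Run:
```python
from h import *
st()
```

```text
t 18.32 tcp [0.5862 0.187  0.12  ] y-yaw 50.25 tilt [ 0.0009  0.0007 -1.    ] w 0.451 F [-0.4011  0.0551  5.5074] T [-0.0622  0.2759 -0.0469] ff 69.95618775486946 q [-0.5048  0.5     0.1727  1.8073 -0.1111  0.8426  0.5981]
```

The cap turns freely anticlockwise with almost no torque, so I'll continue that way and follow its rise.

Request:
{"method": "send_rows", "body": {
  "motion": [
    {"dx":0,"dy":0,"dz":0.1,"twist":6,"jaw":1},
    {"dx":0,"dy":0,"dz":0.05,"twist":6,"jaw":1},
    {"dx":0,"dy":0,"dz":0.05,"twist":6,"jaw":1},
    {"dx":0,"dy":0,"dz":0.06,"twist":6,"jaw":1},
    {"dx":0,"dy":0,"dz":0,"twist":0,"jaw":1}
  ]
}}

```text
time_s: 18.95
tool_pos: [0.5861, 0.1869, 0.1222]
tcp_rot: [0.432, 3.111, 0.001]
contact_force: [-0.4, 0.1, 4.4]
grip_width: 0.45
finger_force: 70.0
```

Run:
```python
from h import *
st()
c=cam("wrist");save(c,"pics/w5.png",(200,80,440,260),3.3)
```

```text
t 18.95 tcp [0.5861 0.1869 0.1222] y-yaw 74.2 tilt [ 0.0008  0.0006 -1.    ] w 0.45 F [-0.4396  0.1149  4.3572] T [-0.0489  0.0544  0.0311] ff 69.99501898884773 q [-0.4277  0.4943  0.0683  1.8009 -0.0436  0.8469  0.9564]
```

View pics/w5.png

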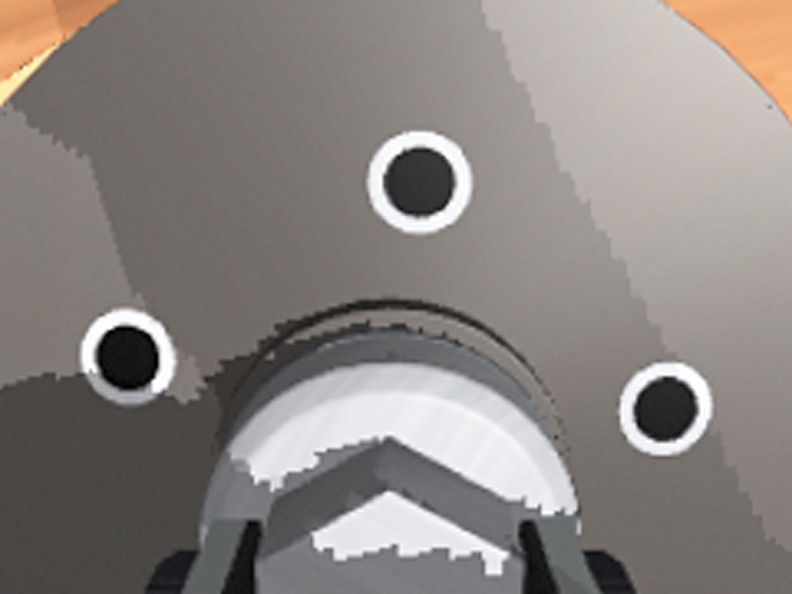

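The crop shows the hex still flat against both jaws after 30° of turn, with a corner pointing up at (390,440), so the cap is turning with the gripper. I'll go on to 78°.

Request:
{"method": "send_rows", "body": {
  "motion": [
    {"dx":0,"dy":0,"dz":0.05,"twist":6,"jaw":1},
    {"dx":0,"dy":0,"dz":0.05,"twist":6,"jaw":1},
    {"dx":0,"dy":0,"dz":0.05,"twist":6,"jaw":1},
    {"dx":0,"dy":0,"dz":0.05,"twist":6,"jaw":1},
    {"dx":0,"dy":0,"dz":0,"twist":6,"jaw":1},
    {"dx":0,"dy":0,"dz":0,"twist":6,"jaw":1},
    {"dx":0,"dy":0,"dz":0,"twist":6,"jaw":1},
    {"dx":0,"dy":0,"dz":0,"twist":6,"jaw":1},
    {"dx":0,"dy":0,"dz":0,"twist":0,"jaw":1},
    {"dx":0,"dy":0,"dz":0,"twist":0,"jaw":1}
  ]
}}

```text
time_s: 20.25
tool_pos: [0.586, 0.1871, 0.1239]
tcp_rot: [-0.87, 3.018, 0.0]
contact_force: [0.6, 0.7, 2.1]
grip_width: 0.449
finger_force: 70.1
```

Run:
```python
from h import *
st()
```

```text
t 20.25 tcp [0.586  0.1871 0.1239] y-yaw 122.17 tilt [ 0.0004  0.0002 -1.    ] w 0.449 F [0.6009 0.726  2.0812] T [ 0.1004 -0.0692  0.0773] ff 70.11727899312973 q [-0.2767  0.4977 -0.1361  1.79    0.0857  0.8591  1.6797]
```

Request:
{"method": "send_rows", "body": {
  "motion": [
    {"dx":0,"dy":0,"dz":0.2,"twist":0,"jaw":1},
    {"dx":0,"dy":0,"dz":0.3,"twist":0,"jaw":1},
    {"dx":0,"dy":0,"dz":0.3,"twist":0,"jaw":1},
    {"dx":0,"dy":0,"dz":0,"twist":0,"jaw":1}
  ]
}}

```text
time_s: 20.75
tool_pos: [0.5857, 0.1867, 0.132]
tcp_rot: [0.872, -3.018, 0.0]
contact_force: [0.6, -0.9, -4.2]
grip_width: 0.45
finger_force: 70.7
```

Run:
```python
from h import *
st()
```

```text
t 20.75 tcp [0.5857 0.1867 0.132 ] y-yaw 122.25 tilt [-0.0002 -0.0001 -1.    ] w 0.45 F [ 0.6203 -0.9403 -4.2111] T [ 0.0163 -0.0012 -0.0066] ff 70.70787906646729 q [-0.2753  0.488  -0.1375  1.7844  0.0839  0.8751  1.6829]
```

The tool feels -4.2 N, which is the cap's own weight, so it is free. I'll lift it about 12 cm.

Request:
{"method": "send_rows", "body": {
  "motion": [
    {"dx":0,"dy":0,"dz":1,"twist":0,"jaw":1},
    {"dx":0,"dy":0,"dz":2,"twist":0,"jaw":1},
    {"dx":0,"dy":0,"dz":2,"twist":0,"jaw":1},
    {"dx":0,"dy":0,"dz":2,"twist":0,"jaw":1},
    {"dx":0,"dy":0,"dz":2,"twist":0,"jaw":1},
    {"dx":0,"dy":0,"dz":2,"twist":0,"jaw":1},
    {"dx":0,"dy":0,"dz":1,"twist":0,"jaw":1},
    {"dx":0,"dy":0,"dz":0,"twist":0,"jaw":1},
    {"dx":0,"dy":0,"dz":0,"twist":0,"jaw":1},
    {"dx":0,"dy":0,"dz":0,"twist":0,"jaw":1},
    {"dx":0,"dy":0,"dz":0,"twist":0,"jaw":1},
    {"dx":0,"dy":0,"dz":0,"twist":0,"jaw":1},
    {"dx":0,"dy":0,"dz":0,"twist":0,"jaw":1},
    {"dx":0,"dy":0,"dz":0,"twist":0,"jaw":1},
    {"dx":0,"dy":0,"dz":0,"twist":0,"jaw":1}
  ]
}}

```text
time_s: 22.62
tool_pos: [0.5858, 0.1869, 0.2519]
tcp_rot: [0.873, -3.018, -0.0]
contact_force: [-0.1, 0.8, -4.9]
grip_width: 0.449
finger_force: 70.8
```

Run:
```python
from h import *
st();print(read_state()["qvel"])
c=cam("side");save(c,"pics/s3.png",(220,60,400,260),3)
```

```text
t 22.62 tcp [0.5858 0.1869 0.2519] y-yaw 122.27 tilt [-0.0001  0.     -1.    ] w 0.449 F [-0.064   0.8256 -4.8756] T [-0.0012  0.0391  0.0055] ff 70.84370031952858 q [-0.268   0.3679 -0.1448  1.6667  0.0579  1.1113  1.705 ]
[-0.0002 -0.0009 -0.0001 -0.0004 -0.0009  0.0003 -0.0002]
```

View pics/s3.png

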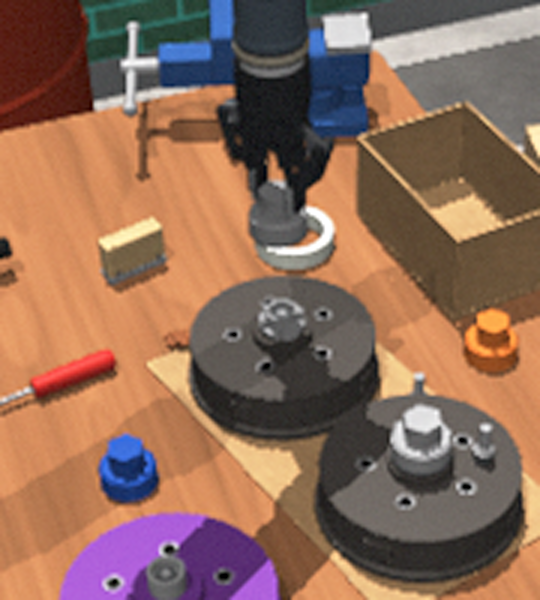

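The crop shows the cap held level at (278,215), the bare neck at (283,322), the scraper standing at (132,250), and the rest undisturbed.

```bash
python3 -c "
from workcell import *
print(sign_off())"
```

```text
the job is handed in; nothing more can be done
None
```

The job is handed in but gave no verdict: the flakes are off, the scraper stands on the bench, and the cap loosened anticlockwise and is held level and still about 13 cm above its seat.

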